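# Reset the tripped breaker in the bench power box

### The job

One of the three push-to-reset breakers in the bench power box has tripped. With a fingertip, push the sliding cover fully back, reach into the well of the one key that stands higher than the other two and press it down until it latches home, then push the cover fully shut again. Do not press the other two keys, and leave the screwdriver, the vial and the small packet beside the box where they are: this is all touching and pushing, nothing is to be picked up.

Things in the scene. Friction and masses are not known exactly. Their poses are not given: they have to be found in the camera images.
- power_box: grey bench power box fixed to the desk, 190 mm deep (x) by 210 mm wide (y), top panel 66 mm above the desk. Origin on the desk, 85 mm behind its front face and 105 mm before its rear face, midway across; x axis points to the rear (away from the robot), y to the left, z up. An aluminium guide rail runs along each side of the panel, up to 15 mm above it
- cover (a joint): white sliding cover on the top panel, 92 mm deep, 184 mm wide, its underside 1.5 mm and its top 17.5 mm above the panel. 0 = shut (over all three wells), 0.062 = fully back (wells clear); it slides along the box's x against about 2.5 N of friction, has no latch and stays where it is left. It starts shut or up to 8 mm ajar
- cover_front_edge (a point): middle of the upright front face of the cover, half-way up (8 mm above its underside); push here towards +x of the box to open. In front of it lies a bare strip of panel at least 19 mm deep
- cover_rear_edge (a point): middle of the upright rear face of the cover, half-way up; push here towards -x of the box to shut. Behind it is bare panel, 17 mm of it when the cover is fully back, then the box ends and there is free air
- breaker_a: centre of one of the three well mouths, level with the top panel, x and y axes as power_box. Each well is a round hole 46 mm wide and 26 mm deep with a thin flat aluminium bezel, its key in the middle. The three stand in a row 58 mm apart along the box's y, 35 mm to the front of the box's origin; which of them holds which place in the row varies
- breaker_b: centre of one of the three well mouths, level with the top panel, x and y axes as power_box (see breaker_a)
- breaker_c: centre of one of the three well mouths, level with the top panel, x and y axes as power_box (see breaker_a)
- key_a (a joint): round white push key, 26 mm across, cap 6 mm thick, travelling straight down: 0 = tripped (popped up, its top 6 mm below the panel), 0.012 = latched home (top 18 mm below the panel). A spring detent resists with up to about 8 N over the first half of the travel (let go there, the key springs up again), then snaps the key home, where it stays. The three keys look alike
- key_b (a joint): as key_a, the key of breaker_b
- key_c (a joint): as key_a, the key of breaker_c
- key_a_top (a point): centre of the top face of key_a, which moves with it; this is always the tripped key
- key_b_top (a point): centre of the top face of key_b, always latched home at the start
- key_c_top (a point): centre of the top face of key_c, always latched home at the start
- screwdriver: green-handled screwdriver, 166 mm long, lying loose on the desk to the left of the box; bystander
- amber_vial: brown vial with black cap, 35 mm wide, 70 mm high, standing loose to the left rear of the box; bystander
- fuse_packet: small pale carton, 30 x 44 x 12 mm, lying loose to the right of the box; bystander. A tall monitor stands to the right of the box, the near end of its screen about 0.5 m ahead of the robot and 0.08 m to its right: come to the box from the robot's side

How it is judged:
On the way, in this order (a step that is already met when the one before it is completed fails the run):
1. the cover is pushed fully back (within 5 mm), wells clear, tripped key still up (value of joint cover above 0.057 m and value of joint key_a below 0.005 m), for 0.1 s.
2. the tripped key is pressed home and latched, with the cover back (value of joint key_a above 0.0105 m and value of joint cover above 0.045 m), for 0.2 s.
At the end, for the whole second after the job is handed in: the cover is shut to within 5 mm and all three keys are latched home (within 1.5 mm of the bottom of their 12 mm travel), the robot clear of everything (value of joint cover below 0.005 m and value of joint each of key_a, key_b, key_c above 0.0105 m); the robot touches nothing.
It fails at once if one of the two keys that had not tripped is pressed (contact force between any of the fingers, the arm and breaker_b above 2 N or contact force between any of the fingers, the arm and breaker_c above 2 N).
It fails at once if the screwdriver, vial or packet is moved by more than 2 cm, or lifted (distance of any of screwdriver, amber_vial, fuse_packet from where it was at the start of the episode above 0.02 m).
It also fails if it takes over 48 s, if anything falls off the work surface, if the arm or the gripper's body presses on something with over 40 N, if the wrist force passes 120 N, or if a joint passes its speed limit or range.

### The arm

A 7-joint arm with a two-finger parallel gripper is mounted at the origin on a cart in front of the work surface, level with it; the furniture and walls round the work are solid. World frame = base frame: x ahead of the robot, y to its left, z up, the work surface at z = 0. Lengths are in m, angles in rad, forces in N, time in s.
With the tool pointing down it reaches from about 0.35 to 0.9 m from the base axis. Payload 7.2 kg.
Tool frame: the origin (TCP) lies at the very end of the fingers, on their centre line; the grasp point (between the pads) lies 19 mm behind it (bot.tcp_to_grasp is the distance from the TCP to the grasp point, in m); z points along the fingers, y is the direction in which the jaws open and shut (so a half turn about z gives the same grasp; the last joint's range is limited). The gripper opens to 88 mm and grips with 3 to 60 N. Pads are 20 mm wide; open, the fingers measure 115 mm over their backs; the gripper's body (75 mm by 178 mm) begins 61 mm behind the grasp point.
Start: joints at [1.09, 0.411, -0.013, 1.596, 0.006, 1.134, -0.082], TCP at [0.251, -0.573, 0.223] pointing down, gripper open.
Joint ranges: [-2.95, 2.95], [-0.29, 1.99], [-1.47, 1.44], [0.14, 2.54], [-1.03, 4.17], [0.13, 1.85], [-2.86, 2.86]. Speed limits (rad/s): [2.39, 2.39, 3.01, 3.01, 3.14, 3.14, 3.14].

### API

Orientations are given as a rotation vector (axis times angle).
In Python, from bench import bot gives the robot as it stands. The module is installed in compiled form; this text tells all that it offers.
- The arm moves only by the shell command python3 -m pendant 'ROWS' [FORCE]. ROWS is JSON, a list of rows, each an object of numbers: "tx", "ty", "tz": the shift along the tool's x, y, z in m; "turn": the turn about the tool's z in rad; "claw": the opening, from 0 (shut) to 1 (fully open). In form: [{"tx": .., "ty": .., "tz": .., "turn": .., "claw": ..}, ...]. A call has 1 to 5 rows; each row shifts and turns the commanded pose from where the row before left it, along the tool's axes as they then stand; what a row does not reach is not made up. A row lasts 1/10 s, in which the tool goes at most 50 mm and 8.59 degrees, less where a joint would pass 70% of its speed; a pose out of reach is approached as far as the arm can. A call is refused whole if a number of a shift passes 0.05 or a number of a turn 0.15, either way. A call with a gripper value outside its range is refused whole. The fingers move at their own pace and stop on an object; FORCE is the grip in N (left out, the last holds). Time passes only in rows, so rows that do not move let the fingers close. It gives the time, the measured TCP pose, the force and the opening at its end, in the units of the state.
- bot.read_state(): the state, without advancing time (a new reading comes with each control period).
- bot.camera(name): name is "side" or "top"; returns a dict with "img" (400x640x3 uint8, red, green, blue), "fx", "fy", "cx", "cy" (pixels), "k1" (the pictures are not rectified: a ray, as slopes to the right and down, at radius r is drawn at 1 + k1 r^2 times it, then the intrinsics apply), "extrinsics" (4x4, takes a point from camera to world coordinates). Camera axes: x right, y down, z forward; pixel columns grow to the right and rows downward; lengths in m; the calibration is good to about 2 mm. A picture is of the moment at which its call begins. There is no depth.
- bot.sign_off(): hands the job in, once; it reports no verdict.
The state is a dict: "clock": time; "q": joint angles; "dq": joint speeds; "joint_efforts": joint torques, N m; "ee_pos": TCP position; "ee_rot": TCP orientation; "contact_force": force on the tool from outside, world axes, zero at the start; "moment": the same for the moment, N m; "opening": finger opening in m.
Only numpy, scipy, OpenCV 4.12 (cv2) and the standard library are available. Lean on these libraries where they do the work, as an engineer would, in place of code of your own. Each camera call takes 0.05 s, during which the arm holds its last target. There are 200 camera calls.

## Working session

There is one attempt and no reset: what is moved stays moved. The work goes in short steps, Python scripts to look and compute and a shell command to move; the robot and the scene stay as the last step left them, time stands still between calls to the robot, and variables do not carry over. Pictures are saved under pics/ and viewed, about 8 in all and at most 12, crops included, and the job is handed in when it is done.

```bash
mkdir -p pics; cat > h.py <<'E'
import numpy as np, cv2
from bench import bot
from scipy.spatial.transform import Rotation as R
def snap(n,f):
    c=bot.camera(n); cv2.imwrite('pics/'+f,c['img'][:,:,::-1]); return c
def ray(c,u,v):
    d=np.array([(u-c['cx'])/c['fx'],(v-c['cy'])/c['fy']]); s=d.copy()
    for _ in range(30): s=d/(1+c['k1']*(s@s))
    E=np.array(c['extrinsics']); return E[:3,3],E[:3,:3]@np.array([s[0],s[1],1])
def at(c,u,v,z):
    o,d=ray(c,u,v); return o+d*(z-o[2])/d[2]
def proj(c,p):
    E=np.array(c['extrinsics']); q=E[:3,:3].T@(np.array(p)-E[:3,3]); s=q[:2]/q[2]; s=s*(1+c['k1']*(s@s))
    return s*[c['fx'],c['fy']]+[c['cx'],c['cy']]
E
python3 - <<'E'
from h import *
import pickle
for n in('top','side'):
    c=snap(n,n+'1.png'); pickle.dump({k:c[k] for k in c},open(n+'.pkl','wb')); print(n,c['fx'],c['k1'],np.round(c['extrinsics'],3).tolist())
s=bot.read_state(); print(s['clock'],s['ee_pos'],R.from_rotvec(s['ee_rot']).as_matrix().round(3),s['opening'])
E
```

```text
top 485.8665787102946 0.024820565298930012 [[-0.027, -0.997, 0.072, 0.462], [-1.0, 0.027, -0.0, 0.226], [-0.002, -0.072, -0.997, 0.986], [0.0, 0.0, 0.0, 1.0]]
side 364.97133650158725 -0.06338967568477837 [[-0.999, -0.011, -0.032, 0.523], [0.024, 0.449, -0.893, 1.011], [0.024, -0.894, -0.448, 0.441], [0.0, 0.0, 0.0, 1.0]]
0.1 [ 0.25053227 -0.57211394  0.22191217] [[ 0.916  0.401 -0.001]
 [ 0.401 -0.916  0.001]
 [-0.    -0.001 -1.   ]] 0.08774242758672685
```

View pics/top1.png

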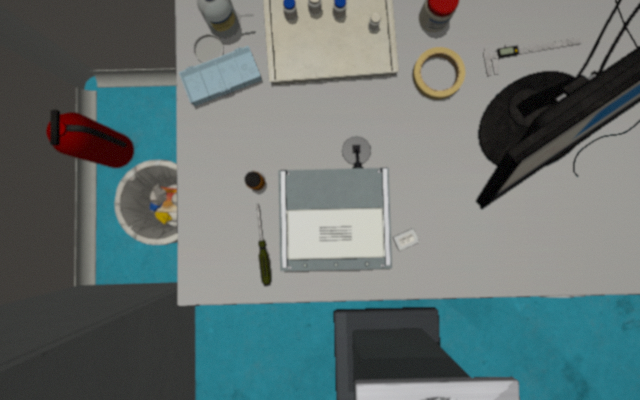

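View pics/side1.png

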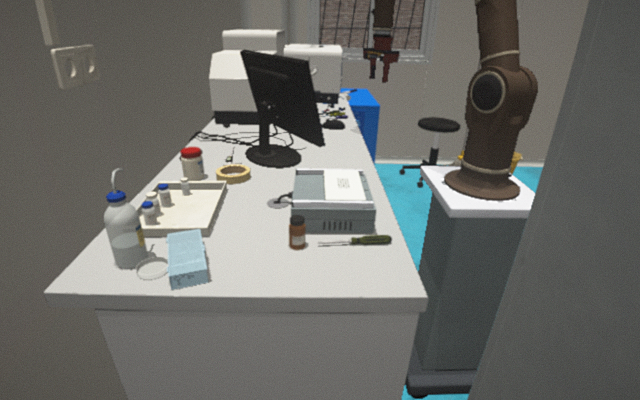

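Top view: the box spans about (280,168) to (391,270), with the white cover at (285,208)–(384,262), apparently shut or nearly so. The vial is at (255,181), the screwdriver at (264,250) and the packet at (406,239). I'll enlarge it to get precise corners.

```bash
python3 - <<'E'
from h import *
import pickle
c=pickle.load(open('top.pkl','rb'))
im=c['img'][155:285,235:430,::-1]
cv2.imwrite('pics/crop1.png',cv2.resize(im,None,fx=4,fy=4,interpolation=cv2.INTER_CUBIC))
E
```

```text
(no output)
```

View pics/crop1.png

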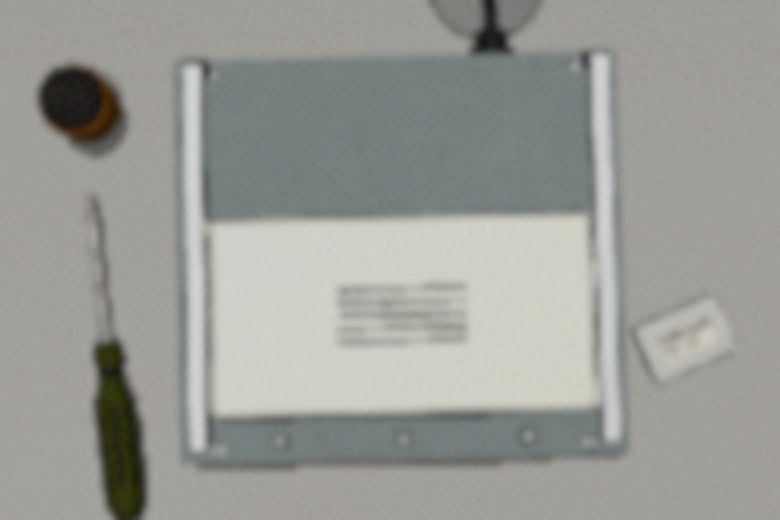

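The crop gives these corners: panel RL (177,62), RR (611,52), FR (626,452), FL (185,460); cover RL (208,221), RR (588,212), FR (594,408), FL (212,416).

```bash
cat > fit.py <<'E'
from h import *
import pickle
from scipy.optimize import least_squares
c=pickle.load(open('top.pkl','rb'))
f=lambda x,y:(235+(x+.5)/4-.5,155+(y+.5)/4-.5)
P=[((177,62),(.105,.105)),((611,52),(.105,-.105)),((626,452),(-.085,-.105)),((185,460),(-.085,.105))]
C=[((208,221),(1,.092)),((588,212),(1,-.092)),((594,408),(0,-.092)),((212,416),(0,.092))]
for p,_ in P: print('panel',at(c,*f(*p),.066).round(4))
for p,_ in C: print('cover',at(c,*f(*p),.0835).round(4))
def res(t):
    x,y,a,s=t; r=[]; M=np.array([[np.cos(a),-np.sin(a)],[np.sin(a),np.cos(a)]])
    for p,l in P: r+=list(at(c,*f(*p),.066)[:2]-(M@l+[x,y]))
    for p,(k,l) in C: r+=list(at(c,*f(*p),.0835)[:2]-(M@np.array([s+.092*k,l])+[x,y]))
    return np.array(r)
o=least_squares(res,[.4,.2,0,-.08]); print(o.x.round(4),(o.fun*1e3).round(1))
for n,p in (('packet',(685,340)),('vial',(80,105)),('sd',(120,420)),('sdtip',(92,198))): print(n,at(c,*f(*p),.02).round(3))
E
python3 fit.py
```

```text
panel [0.5687 0.2962 0.066 ]
panel [0.5679 0.0897 0.066 ]
panel [0.3794 0.0899 0.066 ]
panel [0.3812 0.2964 0.066 ]
cover [0.4922 0.2821 0.0835]
cover [0.4916 0.1058 0.0835]
cover [0.4014 0.1064 0.0835]
cover [0.4024 0.2822 0.0835]
[ 0.4643  0.1936 -0.0045 -0.0634] [-1.  -1.9 -0.9  1.6  0.6  0.9  1.4 -2.5 -1.1 -3.4 -0.9  4.3  0.9  4.5
  1.1 -3.6]
packet [0.429 0.052 0.02 ]
vial [0.554 0.349 0.02 ]
sd [0.397 0.332 0.02 ]
sdtip [0.507 0.343 0.02 ]
```

Fit: box origin is at about (0.464, 0.193), yaw about 0, cover 0–3 mm ajar. The wells are at x≈0.429, y≈0.193 and ±0.058 either side. The packet, vial and screwdriver positions are consistent with the description. Next I'll square up the tool with the fingers shut.

```bash
python3 -m pendant '[{"turn":0.137,"claw":0},{"turn":0.137,"claw":0},{"turn":0.137,"claw":0},{"ty":-0.04,"tx":0.02,"claw":0},{"ty":-0.05,"tx":0.02,"claw":0}]' 20; python3 -m pendant '[{"ty":-0.048,"tx":0.012,"claw":0},{"ty":-0.048,"tx":0.012,"claw":0},{"ty":-0.048,"tx":0.012,"claw":0},{"ty":-0.048,"tx":0.012,"claw":0},{"ty":-0.048,"tx":0.012,"claw":0}]'
```

```text
validation failed for argument at $[0]...
validation failed for argument at $[0]...
```

```bash
python3 -m pendant '[{"tx":0,"ty":0,"tz":0,"turn":0.137,"claw":0},{"tx":0,"ty":0,"tz":0,"turn":0.137,"claw":0},{"tx":0,"ty":0,"tz":0,"turn":0.137,"claw":0},{"tx":0.02,"ty":-0.04,"tz":0,"turn":0,"claw":0},{"tx":0.02,"ty":-0.045,"tz":0,"turn":0,"claw":0}]' 20; python3 -m pendant '[{"tx":0.012,"ty":-0.048,"tz":0,"turn":0,"claw":0},{"tx":0.012,"ty":-0.048,"tz":0,"turn":0,"claw":0},{"tx":0.012,"ty":-0.048,"tz":0,"turn":0,"claw":0},{"tx":0.012,"ty":-0.048,"tz":0,"turn":0,"claw":0},{"tx":0.012,"ty":-0.048,"tz":0,"turn":0,"claw":0}]'
```

```text
clock: 0.6
ee_pos: [0.29, -0.4872, 0.2217]
ee_rot: [-3.141, 0.002, 0.002]
contact_force: [0.3, 0.9, 0.5]
opening: 0.0514
clock: 1.1
ee_pos: [0.35, -0.2453, 0.2226]
ee_rot: [3.141, 0.003, -0.0]
contact_force: [0.6, 0.4, -0.1]
opening: 0.0111
```

```bash
python3 -m pendant '[{"tx":0,"ty":-0.044,"tz":0,"turn":0,"claw":0},{"tx":0,"ty":-0.044,"tz":0,"turn":0,"claw":0},{"tx":0,"ty":-0.044,"tz":0,"turn":0,"claw":0},{"tx":0,"ty":-0.044,"tz":0,"turn":0,"claw":0},{"tx":0,"ty":-0.044,"tz":0,"turn":0,"claw":0}]'; python3 -m pendant '[{"tx":0,"ty":-0.044,"tz":0,"turn":0,"claw":0},{"tx":0,"ty":-0.044,"tz":0,"turn":0,"claw":0},{"tx":0,"ty":-0.044,"tz":0,"turn":0,"claw":0},{"tx":0,"ty":-0.044,"tz":0.04,"turn":0,"claw":0},{"tx":0,"ty":-0.042,"tz":0.04,"turn":0,"claw":0}]'
python3 -m pendant '[{"tx":0,"ty":0,"tz":0.03,"turn":0,"claw":0},{"tx":0,"ty":0,"tz":0.02,"turn":0,"claw":0},{"tx":0,"ty":0,"tz":0,"turn":0,"claw":0}]'
python3 -c "
from h import *
import pickle
for n in('top','side'):
    c=snap(n,n+'2.png'); print(n,proj(c,bot.read_state()['ee_pos']))
    if n=='side': cv2.imwrite('pics/s2.png',cv2.resize(c['img'][140:250,270:430,::-1],None,fx=4,fy=4,interpolation=2))
"
```

```text
clock: 1.6
ee_pos: [0.3492, -0.0257, 0.2226]
ee_rot: [3.141, 0.003, 0.0]
contact_force: [1.0, 0.5, 0.0]
opening: 0.0006
clock: 2.1
ee_pos: [0.3499, 0.1799, 0.1546]
ee_rot: [-3.14, -0.002, -0.006]
contact_force: [1.9, -0.8, 0.5]
opening: 0.0003
clock: 2.4
ee_pos: [0.3473, 0.1773, 0.1023]
ee_rot: [3.14, 0.005, -0.008]
contact_force: [-0.1, -0.2, 0.6]
opening: 0.0003
top [345.98062527 288.28520637]
side [382.00979773 172.39343812]
```

View pics/s2.png

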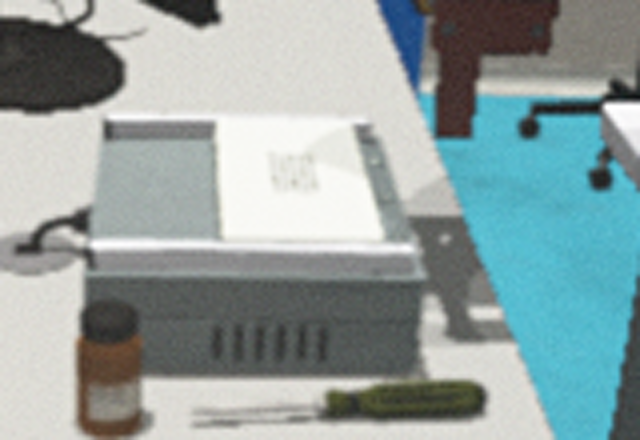

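The tip shows at crop (455,135), which is pixel (383.5,173.6). The pose projects to (382,172.4), so camera and kinematics agree. The cover is closed and the bystanders haven't moved. Now I'll lower to cover mid-height in front of the box.

```bash
python3 -m pendant '[{"tx":0,"ty":-0.016,"tz":0.015,"turn":0,"claw":0},{"tx":0,"ty":0,"tz":0.014,"turn":0,"claw":0},{"tx":0.015,"ty":0,"tz":0,"turn":0,"claw":0},{"tx":0.01,"ty":0,"tz":0,"turn":0,"claw":0},{"tx":0,"ty":0,"tz":0,"turn":0,"claw":0}]'
```

```text
clock: 3.0
ee_pos: [0.3772, 0.1941, 0.0768]
ee_rot: [-3.14, 0.001, -0.004]
contact_force: [-0.2, 0.3, 0.6]
opening: 0.0004
```

```bash
python3 -m pendant '[{"tx":0.005,"ty":0,"tz":0.004,"turn":0,"claw":0},{"tx":0.008,"ty":0,"tz":0,"turn":0,"claw":0},{"tx":0.008,"ty":0,"tz":0,"turn":0,"claw":0},{"tx":0.008,"ty":0,"tz":0,"turn":0,"claw":0},{"tx":0,"ty":0,"tz":0,"turn":0,"claw":0}]'
python3 -m pendant '[{"tx":0.008,"ty":0,"tz":0,"turn":0,"claw":0},{"tx":0.008,"ty":0,"tz":0,"turn":0,"claw":0},{"tx":0.008,"ty":0,"tz":0,"turn":0,"claw":0},{"tx":0.006,"ty":0,"tz":0,"turn":0,"claw":0},{"tx":0,"ty":0,"tz":0,"turn":0,"claw":0}]'
```

```text
clock: 3.5
ee_pos: [0.4044, 0.1939, 0.0715]
ee_rot: [-3.141, -0.001, -0.0]
contact_force: [-0.2, 0.0, 0.2]
opening: 0.0007
clock: 4.0
ee_pos: [0.4346, 0.1941, 0.0715]
ee_rot: [-3.141, -0.002, -0.001]
contact_force: [0.3, -0.1, 0.1]
opening: 0.0005
```

```bash
python3 -m pendant '[{"tx":0.006,"ty":0,"tz":0,"turn":0,"claw":0},{"tx":0.006,"ty":0,"tz":0,"turn":0,"claw":0}]'
python3 -m pendant '[{"tx":0.003,"ty":0,"tz":0,"turn":0,"claw":0},{"tx":0,"ty":0,"tz":0,"turn":0,"claw":0}]'
python3 -c "
from h import *
c=snap('top','t3.png'); cv2.imwrite('pics/t3c.png',cv2.resize(c['img'][155:285,235:430,::-1],None,fx=4,fy=4,interpolation=2))
"
```

```text
clock: 4.2
ee_pos: [0.4454, 0.1941, 0.0715]
ee_rot: [3.141, 0.004, -0.001]
contact_force: [-2.4, 0.4, -0.3]
opening: 0.0006
clock: 4.4
ee_pos: [0.4491, 0.1942, 0.0716]
ee_rot: [-3.141, -0.003, -0.001]
contact_force: [-0.6, 0.2, -0.3]
opening: 0.0003
```

View pics/t3c.png

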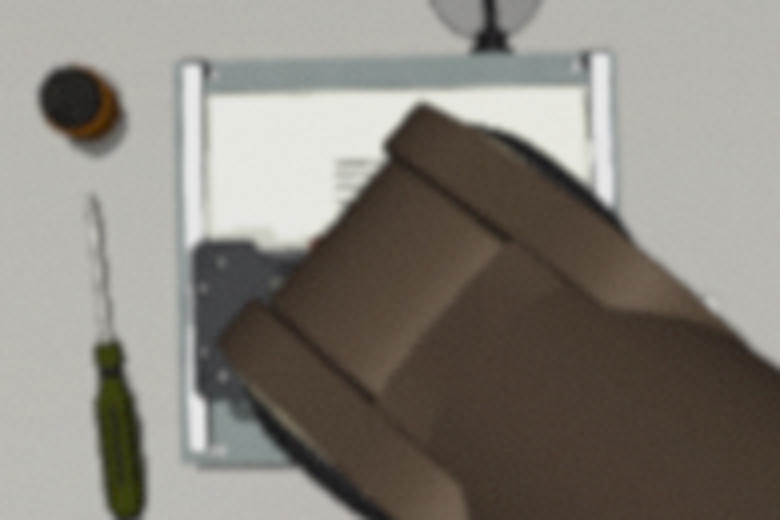

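The cover is moving: its rear edge is now at crop y≈90, down from 216, and the force is about the expected 2.4 N. I'll push gently to the stop.

```bash
python3 -m pendant '[{"tx":0.002,"ty":0,"tz":0,"turn":0,"claw":0},{"tx":0.002,"ty":0,"tz":0,"turn":0,"claw":0}]'
python3 -m pendant '[{"tx":0.002,"ty":0,"tz":0,"turn":0,"claw":0},{"tx":0.002,"ty":0,"tz":0,"turn":0,"claw":0}]'
```

```text
clock: 4.65
ee_pos: [0.4493, 0.1941, 0.0713]
ee_rot: [3.14, 0.004, -0.008]
contact_force: [-17.3, -0.0, 12.0]
opening: 0.0006
clock: 4.85
ee_pos: [0.4494, 0.194, 0.0709]
ee_rot: [3.138, 0.006, -0.017]
contact_force: [-28.1, -0.4, 20.5]
opening: 0.0005
```

The stop is firm: TCP x 0.449 puts the cover front at about 0.459, as predicted. Backing off and clearing the view.

```bash
python3 -m pendant '[{"tx":-0.008,"ty":0,"tz":0,"turn":0,"claw":0},{"tx":-0.006,"ty":0,"tz":-0.03,"turn":0,"claw":0},{"tx":-0.02,"ty":0.03,"tz":-0.04,"turn":0,"claw":0},{"tx":-0.025,"ty":0.045,"tz":-0.02,"turn":0,"claw":0},{"tx":-0.02,"ty":0.045,"tz":0,"turn":0,"claw":0}]'; python3 -m pendant '[{"tx":0,"ty":0.045,"tz":0,"turn":0,"claw":0},{"tx":0,"ty":0.045,"tz":0,"turn":0,"claw":0},{"tx":0,"ty":0.045,"tz":0,"turn":0,"claw":0},{"tx":0,"ty":0.02,"tz":0,"turn":0,"claw":0},{"tx":0,"ty":0,"tz":0,"turn":0,"claw":0}]'
python3 -c "
from h import *
c=snap('top','t4.png'); a=cv2.resize(c['img'][195:285,265:410,::-1],(780,484),interpolation=2)
d=snap('side','s4.png'); b=cv2.resize(d['img'][150:230,280:390,::-1],(770,560),interpolation=2)
cv2.imwrite('pics/t4c.png',a);cv2.imwrite('pics/s4c.png',b)
import pickle;pickle.dump((c,d),open('p4.pkl','wb'))
"
```

```text
clock: 5.35
ee_pos: [0.3825, 0.0804, 0.1591]
ee_rot: [-3.141, -0.006, -0.009]
contact_force: [-0.1, -1.1, -0.2]
opening: 0.0008
clock: 5.85
ee_pos: [0.3818, -0.0778, 0.1571]
ee_rot: [3.14, -0.005, 0.002]
contact_force: [0.1, -0.2, -0.5]
opening: 0.0003
```

View pics/t4c.png

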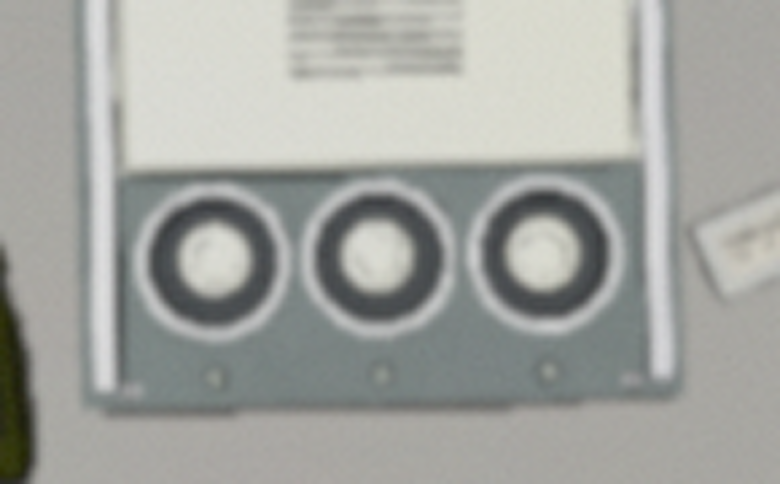

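View pics/s4c.png

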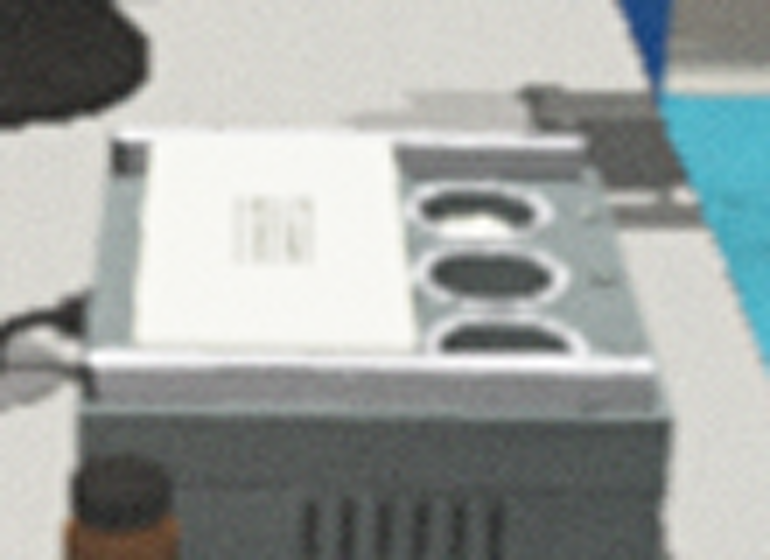

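The cover is fully back. In the side view only the far (right-hand) well shows a white key, at crop (480,222); the middle one is dark and the view gets more grazing with distance, so the tripped key is the right one (low y). In the top view the bezel centres are at crop (213,261), (378,258) and (546,254).

```bash
python3 -c "
from h import *
import pickle
c,d=pickle.load(open('p4.pkl','rb'))
s=780/145
for u,v in((213,261),(378,258),(546,254)): print(at(c,265+(u+.5)/s-.5,195+(v+.5)/s-.5,.066).round(4))
p=at(d,280+480/7,150+222/7,.060);print('side key at z .060',p.round(4),'z .048',at(d,280+480/7,150+222/7,.048).round(4))
for y in(.136,.194,.252): print([ (( proj(d,[.429,y,z])-[280,150])*7).round(0).tolist() for z in(.066,.060,.048)])
"
```

```text
[0.4293 0.2515 0.066 ]
[0.4288 0.1938 0.066 ]
[0.4287 0.135  0.066 ]
side key at z .060 [0.426  0.1356 0.06  ] z .048 [0.423 0.108 0.048]
[[473.0, 208.0], [472.0, 222.0], [470.0, 252.0]]
[[487.0, 273.0], [486.0, 288.0], [484.0, 319.0]]
[[502.0, 346.0], [501.0, 362.0], [499.0, 394.0]]
```

The measured spacing is 58 mm, and the side view puts the visible key at z=0.060 on the right well (predicted 222, seen 222). Target is (0.4285, 0.135).

```bash
python3 -m pendant '[{"tx":0,"ty":-0.045,"tz":0,"turn":0,"claw":0},{"tx":0,"ty":-0.045,"tz":0,"turn":0,"claw":0},{"tx":0.015,"ty":-0.045,"tz":0,"turn":0,"claw":0},{"tx":0.016,"ty":-0.045,"tz":0.02,"turn":0,"claw":0},{"tx":0.016,"ty":-0.033,"tz":0.03,"turn":0,"claw":0}]'; python3 -m pendant '[{"tx":0,"ty":0,"tz":0.01,"turn":0,"claw":0},{"tx":0,"ty":0,"tz":0,"turn":0,"claw":0},{"tx":0,"ty":0,"tz":0,"turn":0,"claw":0}]'
```

```text
clock: 6.45
ee_pos: [0.4291, 0.142, 0.1087]
ee_rot: [-3.139, -0.008, -0.008]
contact_force: [1.1, -1.0, -0.6]
opening: 0.0006
clock: 6.75
ee_pos: [0.427, 0.1366, 0.0977]
ee_rot: [3.141, 0.004, -0.001]
contact_force: [-0.6, 0.2, 0.5]
opening: 0.0004
```

```bash
python3 -m pendant '[{"tx":0.0015,"ty":0.0015,"tz":0.015,"turn":0,"claw":0},{"tx":0,"ty":0,"tz":0.013,"turn":0,"claw":0},{"tx":0,"ty":0,"tz":0.006,"turn":0,"claw":0},{"tx":0,"ty":0,"tz":0,"turn":0,"claw":0}]'; python3 -m pendant '[{"tx":0,"ty":0,"tz":0.003,"turn":0,"claw":0},{"tx":0,"ty":0,"tz":0.003,"turn":0,"claw":0}]'
```

```text
clock: 7.15
ee_pos: [0.4287, 0.1347, 0.0632]
ee_rot: [3.141, 0.002, -0.001]
contact_force: [-0.3, -0.5, 0.7]
opening: 0.0005
clock: 7.35
ee_pos: [0.4296, 0.1354, 0.058]
ee_rot: [3.141, 0.002, 0.002]
contact_force: [-1.9, -0.6, 6.6]
opening: 0.0004
```

```bash
python3 -m pendant '[{"tx":0,"ty":0,"tz":0.003,"turn":0,"claw":0},{"tx":0,"ty":0,"tz":0.003,"turn":0,"claw":0},{"tx":0,"ty":0,"tz":0.002,"turn":0,"claw":0}]';python3 -m pendant '[{"tx":0,"ty":0,"tz":0.002,"turn":0,"claw":0},{"tx":0,"ty":0,"tz":0.001,"turn":0,"claw":0},{"tx":0,"ty":0,"tz":0,"turn":0,"claw":0}]'
```

```text
clock: 7.65
ee_pos: [0.4292, 0.1354, 0.0493]
ee_rot: [-3.142, -0.003, -0.0]
contact_force: [-0.2, -0.2, -0.8]
opening: 0.0003
clock: 7.95
ee_pos: [0.4293, 0.1355, 0.0481]
ee_rot: [3.14, 0.003, 0.001]
contact_force: [-8.3, -3.1, 28.8]
opening: 0.0005
```

The key snapped home: firm bottom at z=0.048 (predicted 0.048), 29 N. Now I'll lift out and go over the cover to behind it.

```bash
python3 -m pendant '[{"tx":0,"ty":0,"tz":-0.02,"turn":0,"claw":0},{"tx":0,"ty":0,"tz":-0.04,"turn":0,"claw":0},{"tx":0,"ty":0,"tz":-0.03,"turn":0,"claw":0},{"tx":0.02,"ty":-0.02,"tz":-0.01,"turn":0,"claw":0},{"tx":0.04,"ty":-0.03,"tz":0,"turn":0,"claw":0}]';python3 -m pendant '[{"tx":0.04,"ty":-0.01,"tz":0,"turn":0,"claw":0},{"tx":0.04,"ty":0,"tz":0,"turn":0,"claw":0},{"tx":0.02,"ty":0,"tz":0,"turn":0,"claw":0},{"tx":0,"ty":0,"tz":0,"turn":0,"claw":0},{"tx":0,"ty":0,"tz":0,"turn":0,"claw":0}]'
```

```text
clock: 8.45
ee_pos: [0.4897, 0.1845, 0.1488]
ee_rot: [3.14, -0.001, 0.005]
contact_force: [1.5, 0.3, 0.9]
opening: 0.0002
clock: 8.95
ee_pos: [0.5881, 0.1959, 0.1457]
ee_rot: [-3.142, -0.003, 0.003]
contact_force: [-0.3, -0.9, -0.8]
opening: 0.0007
```

```bash
python3 -m pendant '[{"tx":-0.004,"ty":0.002,"tz":0.03,"turn":0,"claw":0},{"tx":0,"ty":0,"tz":0.03,"turn":0,"claw":0},{"tx":0,"ty":0,"tz":0.012,"turn":0,"claw":0},{"tx":0,"ty":0,"tz":0,"turn":0,"claw":0}]'
python3 -c "
from h import *
d=snap('side','s5.png'); cv2.imwrite('pics/s5c.png',cv2.resize(d['img'][130:250,260:400,::-1],(700,600),interpolation=2))
"
```

```text
clock: 9.35
ee_pos: [0.5832, 0.1934, 0.0732]
ee_rot: [3.141, 0.004, -0.005]
contact_force: [-0.4, 0.4, 0.5]
opening: 0.0006
```

View pics/s5c.png

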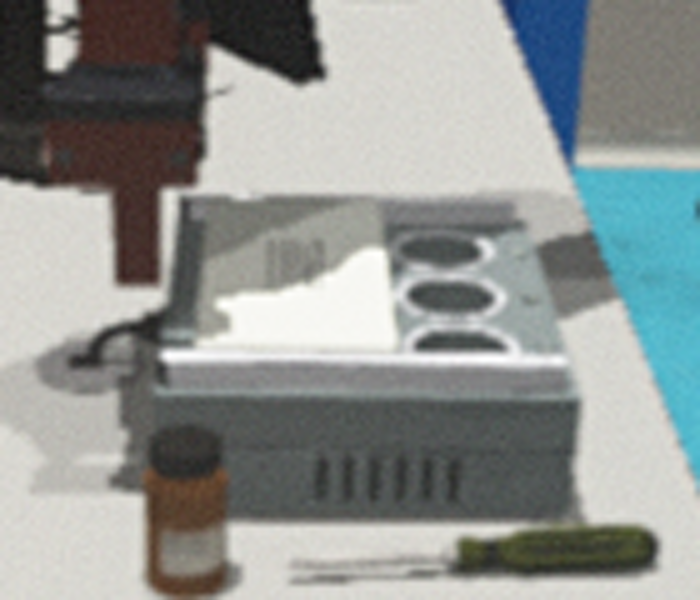

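All three wells are now dark, so every key is down. The fingertip, at crop (138,280), hangs behind the cover's rear edge. Pushing it shut.

```bash
python3 -m pendant '[{"tx":-0.01,"ty":0,"tz":0.001,"turn":0,"claw":0},{"tx":-0.01,"ty":0,"tz":0,"turn":0,"claw":0},{"tx":-0.008,"ty":0,"tz":0,"turn":0,"claw":0},{"tx":-0.008,"ty":0,"tz":0,"turn":0,"claw":0},{"tx":-0.008,"ty":0,"tz":0,"turn":0,"claw":0}]';python3 -m pendant '[{"tx":-0.008,"ty":0,"tz":0,"turn":0,"claw":0},{"tx":-0.008,"ty":0,"tz":0,"turn":0,"claw":0},{"tx":-0.008,"ty":0,"tz":0,"turn":0,"claw":0},{"tx":-0.006,"ty":0,"tz":0,"turn":0,"claw":0},{"tx":-0.003,"ty":0,"tz":0,"turn":0,"claw":0}]'
```

```text
clock: 9.9
ee_pos: [0.5413, 0.194, 0.0744]
ee_rot: [-3.141, -0.003, -0.004]
contact_force: [3.6, 1.3, 2.2]
opening: 0.0003
clock: 10.4
ee_pos: [0.5073, 0.1935, 0.0734]
ee_rot: [3.141, 0.003, -0.001]
contact_force: [2.1, 0.7, 0.1]
opening: 0.0003
```

```bash
python3 -m pendant '[{"tx":-0.004,"ty":0,"tz":0,"turn":0,"claw":0},{"tx":-0.003,"ty":0,"tz":0,"turn":0,"claw":0},{"tx":0,"ty":0,"tz":0,"turn":0,"claw":0}]';python3 -m pendant '[{"tx":-0.002,"ty":0,"tz":0,"turn":0,"claw":0},{"tx":-0.002,"ty":0,"tz":0,"turn":0,"claw":0}]'
```

```text
clock: 10.7
ee_pos: [0.5017, 0.1936, 0.0735]
ee_rot: [-3.141, -0.003, -0.002]
contact_force: [4.4, 1.0, 0.4]
opening: 0.0006
clock: 10.9
ee_pos: [0.5015, 0.1936, 0.0738]
ee_rot: [-3.139, -0.001, -0.012]
contact_force: [21.3, 1.2, -14.5]
opening: 0.0007
```

Firm stop at 0.5015 (expected about 0.500). Backing off, lifting clear and checking.

```bash
python3 -m pendant '[{"tx":0.008,"ty":0,"tz":0,"turn":0,"claw":0},{"tx":0.006,"ty":0,"tz":-0.01,"turn":0,"claw":0},{"tx":0,"ty":0,"tz":-0.04,"turn":0,"claw":0},{"tx":0,"ty":0,"tz":-0.045,"turn":0,"claw":0},{"tx":-0.03,"ty":0,"tz":-0.03,"turn":0,"claw":0}]';python3 -m pendant '[{"tx":-0.045,"ty":0,"tz":0,"turn":0,"claw":0},{"tx":-0.045,"ty":0,"tz":0,"turn":0,"claw":0},{"tx":-0.015,"ty":0.045,"tz":0,"turn":0,"claw":0},{"tx":0,"ty":0.045,"tz":0,"turn":0,"claw":0},{"tx":0,"ty":0.045,"tz":0,"turn":0,"claw":0}]'; python3 -m pendant '[{"tx":0,"ty":0.045,"tz":0,"turn":0,"claw":0},{"tx":0,"ty":0.045,"tz":0,"turn":0,"claw":0},{"tx":0,"ty":0.02,"tz":0,"turn":0,"claw":0},{"tx":0,"ty":0,"tz":0,"turn":0,"claw":0},{"tx":0,"ty":0,"tz":0,"turn":0,"claw":0}]'
python3 -c "
from h import *
c=snap('top','t6.png'); cv2.imwrite('pics/t6c.png',cv2.resize(c['img'][155:285,235:430,::-1],None,fx=4,fy=4,interpolation=2))
print(bot.read_state()['dq'].round(3))
"
```

```text
clock: 11.4
ee_pos: [0.4831, 0.1936, 0.2012]
ee_rot: [-3.14, 0.0, -0.002]
contact_force: [0.4, 0.5, 0.5]
opening: 0.0006
clock: 11.9
ee_pos: [0.3748, 0.0573, 0.199]
ee_rot: [3.141, 0.006, -0.001]
contact_force: [1.8, -0.7, -0.2]
opening: 0.0006
clock: 12.4
ee_pos: [0.3761, -0.0511, 0.1986]
ee_rot: [-3.141, -0.002, 0.001]
contact_force: [-0.6, 0.2, -1.0]
opening: 0.0006
[-0.016  0.001 -0.006 -0.     0.005 -0.003  0.   ]
```

View pics/t6c.png

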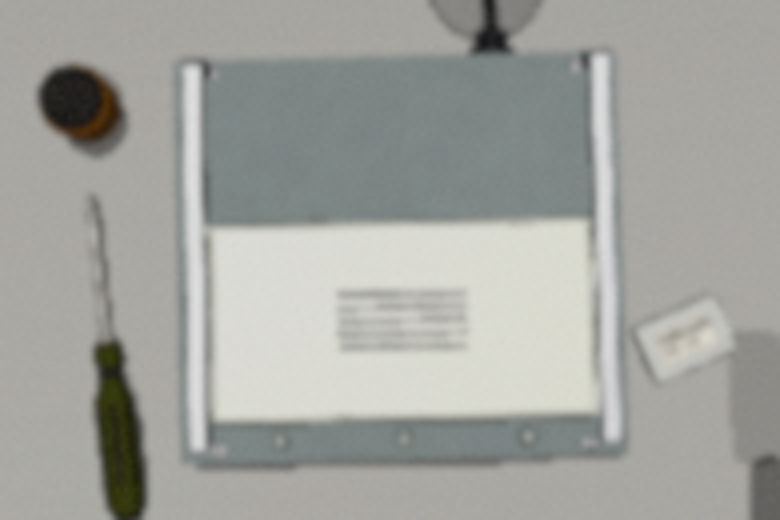

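The cover is shut: its front edge is at crop y≈419 and its rear at 221, about 3 mm further shut than at the start. The vial, screwdriver and packet are at the same pixels as before, and the arm is clear.

```bash
python3 -c "
from h import *
print(bot.sign_off())"
```

```text
the job is handed in; nothing more can be done
None
```

The job is done and handed in at about 12.5 s of the 48 s allowed; `sign_off` gives no verdict. I pushed the cover back to its firm stop, pressed the tripped key home and pushed the cover shut again.

- **Tripped key:** it was the right-hand one, at about (0.429, 0.135). It snapped through and bottomed out at z = 0.048 m, exactly the predicted latched height. A side picture afterwards showed all three wells dark, so all three keys looked down.
- **Cover:** it reached a firm stop when shutting, with the tool at x = 0.5015 m, about 2 mm off the predicted 0.4994 m. The small difference is probably the actual finger width. The last top picture shows it about 3 mm further shut than at the start.
- **Bystanders and robot:** the screwdriver, vial and packet are at the same pixels as before, and the arm is clear with a contact force near zero.
- **Forces:** the highest reading I saw was about 35 N at the wrist, at the opening stop, where the fingertip was pushing.

No check failed. The only disagreements were the 2 mm at the shut stop and 2–5 mm residuals in the first camera fit of the box. The later well measurement showed the expected 58 mm spacing.

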